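# Seat the pump rotor on its drive and spin it by hand

### The arm

A 6-joint arm with a two-finger parallel gripper is mounted at the origin on the work surface. World frame = base frame: x ahead of the robot, y to its left, z up, the work surface at z = 0. Lengths are in m, angles in rad, forces in N, time in s.
With the tool pointing down it reaches from about 0.325 to 0.775 m from the base axis. Payload 9.3 kg.
Tool frame: the origin (TCP) lies on the mounting face of the last link; the fingertips stand 173 mm ahead of it and the grasp point (between the pads) lies 155 mm ahead of it (r.pinch_z is the distance from the TCP to the grasp point, in m); z points along the fingers, y is the line along which they close (so a half turn about z gives the same grasp; the last joint's range is limited). The gripper opens to 85 mm and grips with 20 to 120 N. Pads are 22 mm wide; open, the fingers measure 114 mm over their backs; the gripper's body (76 mm by 85 mm) begins 54 mm behind the grasp point. The pads swing forward as they close: fully open they stand 13 mm farther back than shut.
Start: joints at [-1.288, 0.259, 0.021, 1.334, 0, 1.418], TCP at [0.232, -0.499, 0.405] pointing down, gripper open.
Joint ranges: [-3.04, 3.04], [-0.91, 1.82], [-1.04, 1.36], [-1.92, 1.95], [-1.52, 1.45], [-3.14, 3.14]. Speed limits (rad/s): [2.22, 2.22, 2.79, 3.14, 3.14, 3.14].

### API

Orientations are given as a unit quaternion [w, x, y, z].
In Python, from workcell import r, cams, workorder gives the robot as it stands.
- The arm moves only by the tool play_rows, never from a script. Its argument "rows" is a list of rows, each a list of 2 entries, a list of its own where there are three numbers: the shift along the tool's x, y, z in mm, then the turn, a rotation vector about the tool's x, y, z in rad. In form: [[[dx, dy, dz], [ax, ay, az]], ...]. A call has 1 to 8 rows; each row shifts and turns the commanded pose from where the row before left it, along the tool's axes as they then stand; what a row does not reach is not made up. A row lasts 1/10 s, in which the tool goes at most 50 mm and 8.59 degrees, less where a joint would pass 70% of its speed; a pose out of reach is approached as far as the arm can. A call with a gripper value outside its range is refused whole. "jaw" is the opening, from 0 (shut) to 1 (fully open), set as the call begins (left out, the last holds). The fingers move at their own pace and stop on an object; "squeeze" is the grip in N (left out, the last holds). Time passes only in rows, so rows that do not move let the fingers close. It gives the time, the measured TCP pose, the force, the opening and the grip force at its end, in the units of the state.
- r.sense(): the state, without advancing time (a new reading comes with each control period).
- cams.snapshot(name): name is "scene" or "top" or "wrist"; returns a dict with "frame" (420x560x3 uint8, red, green, blue), "fx", "fy", "cx", "cy" (pixels), "R" (3x3) and "t" (3): a world point X has camera coordinates R X + t; the wrist camera has in their place "hand_eye" (4x4, takes a point from camera to tool coordinates, whose origin is the TCP and whose axes are the flange's). Camera axes: x right, y down, z forward; pixel columns grow to the right and rows downward; lengths in m; the calibration is good to about 2 mm. A picture is of the moment at which its call begins: read the wrist's pose just before it. There is no depth.
- workorder.hand_in(): hands the job in; it is judged then, once.
The state is a dict: "time_s": time; "q": joint angles; "joint_velocities": joint speeds; "joint_torque": joint torques, N m; "position": TCP position; "tcp_rot": TCP orientation; "wrist_force": force on the tool from outside, world axes, zero at the start; "moment": the same for the moment, N m; "gripper_width": finger opening in m; "grasp_force": force on a finger pad.
Only numpy, scipy, OpenCV 4.12 (cv2) and the standard library are available. Lean on these libraries where they do the work, as an engineer would, in place of code of your own. Each camera call takes 0.05 s, during which the arm holds its last target. There are 200 camera calls.

### The job

The transfer pump stands open after cleaning and its rotor has only been dropped loosely onto the spindle. Press the rotor down gently by its red knob (never with more than about 15 N) and feel for the angle at which it slips over the hidden square drive, until it is fully home; then turn it by hand at least one full turn, either way, to check that it runs freely with the spindle. Leave it seated and at rest, and do not disturb the other things on the bench.

Things in the scene. Friction and masses are not known exactly. Their poses are not given: they have to be found in the camera images.
- pump: Open pump, fixed to the bench, on a blue base plate (190 x 320 x 10 mm; y from -100 to +220 mm in its frame). Origin on the bench under the axis of the upright spindle, z up. Steel bowl around that axis: outer radius 80, inner 75 mm; inner floor 16 mm and rim 52 mm above the bench; a short outlet pipe, 29 mm wide, at its +x side.
- seat (a point): Point on the spindle axis, 36 mm above the bench: the rotor's underside when fully home. The spindle ends in a square drive 20 mm across the flats, top at 44 mm, with a round pilot of 20 mm diameter on it up to 54 mm, both hidden inside the rotor. The angle of the drive's flats is unknown: it cannot be seen or read, only felt.
- ring_top (a point): Point fixed on the spindle axis, 45 mm above the bench: the start height of the seal ring (44 mm across) that carries the rotor. The ring slides down stiffly and stays where pushed; moving it takes about 7 N in all: the rotor's weight (3 to 4 N) and 3 to 4 N of push.
- rotor: Loose rotor, about 0.35 kg, on the spindle. Origin at the centre of its underside, z up. Disc of radius 60, 4 mm thick; four straight upright vanes 5 mm thick, from radius 23 to 59 mm and 4 to 22 mm above the underside, along its +x (blue), +y, -x and -y; a hub 46 mm wide, 25 mm high. Starts 45 mm above the bench; off angle it stops at 44 mm on the drive; fully home is 36 mm.
- hole (a point): Centre of the rotor's underside: mouth of its square hole, 24 mm wide, sides along the rotor's x and y. It goes over the square drive every quarter turn, within about 11 degrees either way. At light pressure the rotor turns on the ring or drive without taking the spindle along.
- knob_mid (a point): On the rotor's axis, 40 mm above its underside: middle of the red round knob by which it is gripped, 30 mm in diameter, 25 to 52 mm above the underside.
- spindle (a joint): Angle of the spindle about its upright axis, rad; 0 at the start, positive counterclockwise from above, counts on over many turns, no stop. It says nothing about the drive's flats. Drag about 0.08 N m; it stays where it is left. With the rotor home it follows the rotor, with about 13 degrees of play either way.
- gasket: Black rubber ring, 68 mm in diameter, 6 mm thick, lying on the pump's base plate; to be left alone.
- star_nut: Red round nut, 40 mm in diameter, 24 mm high, standing on the pump's base plate; to be left alone.
- cover: Steel pump cover, 160 mm disc with a short neck, on the bench; to be left alone.
- wrench: Wrench on the bench; to be left alone.
- cup: White mug, 85 mm high; to be left alone.
- jar: Amber jar, 120 mm high; to be left alone.
- brush: Brush lying on the bench; to be left alone.
Not all that is in view belongs to the job. Leave any pink or yellow look-alike of the rotor alone.

How it is judged:
By the outcome, as a careful person would: the job done as asked, in the order asked, and still so for the second after the job is handed in, with the robot touching nothing.
It also fails if it takes over 67 s, if anything falls off the work surface, if the arm or the gripper's body presses on something with over 40 N, if the wrist force passes 120 N, or if a joint passes its speed limit or range.

## Working session

There is one attempt and no reset: what is moved stays moved. The work goes in short steps, Python scripts to look and compute and a tool call to move; the robot and the scene stay as the last step left them, time stands still between calls to the robot, and variables do not carry over. Pictures are saved under pics/ and viewed, at most 10 in all, crops included, and the job is handed in when it is done.

Besides the shell and the picture viewer there is one more tool, called after "Call:" as name(argument=value, ...), one argument or row to a line, values as JSON. play_rows: Moves the arm, as the interface text tells. Its arguments: {"type":"object","properties":{"rows":{"type":"array","items":{"type":"array"}},"jaw":{"type":"number"},"squeeze":{"type":"number"}},"required":["rows"]}

```bash
mkdir -p pics; python3 - <<'E'
from workcell import r,cams
import cv2,numpy as np
print(r.sense(), r.pinch_z)
for n in ("scene","top"):
    s=cams.snapshot(n); cv2.imwrite(f"pics/{n}0.png",s["frame"][:,:,::-1])
    print(n,{k:np.round(v,4).tolist() for k,v in s.items() if k!="frame"})
E
```

```text
{'time_s': 0.0, 'q': array([-1.28758502e+00,  2.59243847e-01,  2.07673840e-02,  1.33369539e+00,
        6.19349886e-06,  1.41817534e+00]), 'joint_velocities': array([ 0.00137658, -0.00013454,  0.00052126, -0.00165051,  0.00123135,
        0.00093087]), 'joint_torque': array([ 7.59878134e-06, -5.55639803e+01,  3.44528890e+01,  1.36833967e-02,
       -9.27007181e-05,  8.98609017e-06]), 'position': array([ 0.23216687, -0.49855806,  0.40404015]), 'tcp_rot': array([-6.86500035e-04,  9.76349859e-01,  2.16195469e-01, -4.17855792e-05]), 'wrist_force': array([-0.6269592 ,  0.72560855,  0.4781134 ]), 'moment': array([ 0.0327927 , -0.00341603, -0.00270746]), 'grasp_force': 0.0, 'gripper_width': 0.08525175769727342} 0.1547
scene {'fx': 435.2284, 'fy': 435.2284, 'cx': 283.731, 'cy': 216.8299, 'R': [[0.3844, 0.9231, -0.0136], [0.7846, -0.3344, -0.5222], [-0.4865, 0.19, -0.8527]], 't': [-0.2516, -0.3697, 1.7284]}
top {'fx': 465.4234, 'fy': 465.4234, 'cx': 282.556, 'cy': 207.9294, 'R': [[0.0677, -0.9977, 0.0047], [-0.9769, -0.0673, -0.2026], [0.2024, 0.0091, -0.9793]], 't': [0.0274, 0.5558, 1.168]}
```

View pics/top0.png

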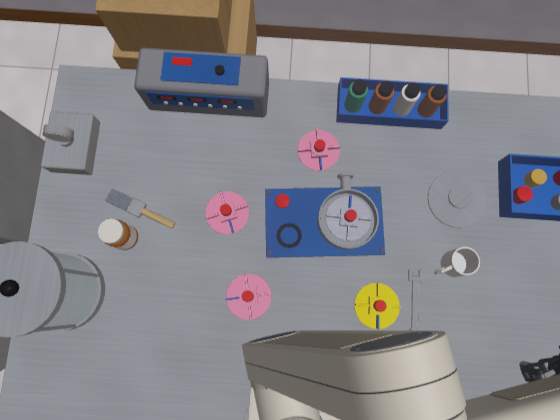

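View pics/scene0.png

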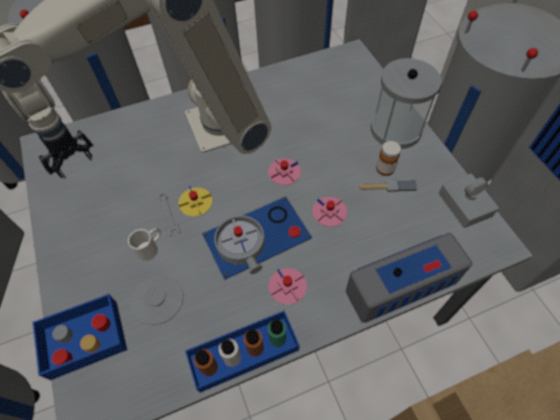

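The target is the red knob at top (350,215), in the bowl on the blue plate. It could be mistaken for the pink rotors' knobs at (320,146), (226,210) and (248,296), the yellow rotor's at (380,306), or the star nut at (282,201). In the scene view the target is at (238,231).

```bash
cat > h.py <<'E'
import cv2,numpy as np
def red(f):
    h=cv2.cvtColor(f,cv2.COLOR_RGB2HSV)
    return ((((h[...,0]<8)|(h[...,0]>172))&(h[...,1]>170)&(h[...,2]>90))*255).astype(np.uint8)
def blobs(m,a=15):
    n,l,s,c=cv2.connectedComponentsWithStats(m)
    return [(c[i],s[i,4],l==i) for i in range(1,n) if s[i,4]>a]
def near(m,p,a=15): return min(blobs(m,a),key=lambda b:np.hypot(*(b[0]-p)))
def ray(s,p):
    d=s["R"].T@np.array([(p[0]-s["cx"])/s["fx"],(p[1]-s["cy"])/s["fy"],1]); return -s["R"].T@s["t"],d
def plane(s,p,z):
    o,d=ray(s,p); return o+d*(z-o[2])/d[2]
def tri(a,p,b,q):
    o1,d1=ray(a,p);o2,d2=ray(b,q)
    k=np.linalg.lstsq(np.c_[d1,-d2],o2-o1,rcond=None)[0]
    x,y=o1+d1*k[0],o2+d2*k[1]; return (x+y)/2,np.linalg.norm(x-y)
E
python3 - <<'E'
from h import *
from workcell import cams
T=cams.snapshot("top");S=cams.snapshot("scene")
kt=near(red(T["frame"]),(350,215));ks=near(red(S["frame"]),(238,231))
print(kt[:2],ks[:2]); print("knob",tri(T,kt[0],S,ks[0]), plane(T,kt[0],.09),plane(S,ks[0],.09))
# plate
for s,n,c in((T,"T",(310,240)),(S,"S",(265,235))):
    h=cv2.cvtColor(s["frame"],cv2.COLOR_RGB2HSV)
    m=((h[...,0]>100)&(h[...,0]<125)&(h[...,1]>150)&(h[...,2]>60)).astype(np.uint8)*255
    b=[x for x in blobs(m,20)]
    for cc,a,l in b:
        if np.hypot(*(cc-c))<60: print(n,"blue",cc,a)
    big=max((x for x in b if np.hypot(*(x[0]-c))<60),key=lambda x:x[1])
    pts=np.argwhere(big[2])[:,::-1]
    w=np.array([plane(s,p,.01)[:2] for p in pts],np.float32)
    print(n,"plate",cv2.minAreaRect(w*1000))
cr=T["frame"][150:280,250:400]; cv2.imwrite("pics/crop.png",cv2.resize(cr[:,:,::-1],None,fx=4.5,fy=4.5,interpolation=cv2.INTER_CUBIC))
E
```

```text
(array([350.54216867, 214.62650602]), np.int32(83)) (array([237.56097561, 230.6097561 ]), np.int32(41))
knob (array([ 0.54031846, -0.10883628,  0.0905099 ]), np.float64(0.00105994274819484)) [ 0.54027788 -0.10941959  0.09      ] [ 0.5401983  -0.10828598  0.09      ]
T blue [309.58902032 223.45890203] 3297
T blue [288.77142857 234.92857143] 210
T plate ((533.510986328125, -49.900421142578125), (185.0605010986328, 314.8942565917969), 5.192745208740234)
S blue [277.71550591 229.60052562] 1522
S blue [277.03787879 214.28030303] 132
S blue [223.00941176 258.22588235] 425
S plate ((530.37255859375, 8.871421813964844), (181.2379913330078, 195.17855834960938), 5.153197288513184)
```

View pics/crop.png

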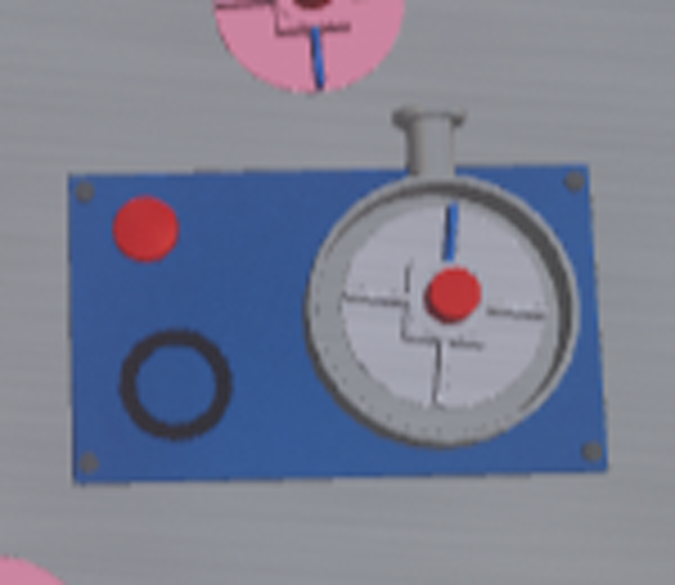

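The crop shows the target: a silver-grey rotor in the steel bowl, with its blue vane at crop (450,230) and red knob at (453,293). The pink and yellow look-alikes, the star nut and the gasket are all clear of it. The plate-derived axis (539,-110) agrees with the triangulated knob (540,-109), and the knob's height is right.

Call:
play_rows(
  rows=[
    [[28,-14,0],[0,0,0]],
    [[28,-14,0],[0,0,0]],
    [[28,-14,0],[0,0,0]],
    [[28,-14,0],[0,0,0]],
    [[28,-14,0],[0,0,0]],
    [[28,-14,0],[0,0,0]],
    [[28,-14,0],[0,0,0]],
    [[28,-14,0],[0,0,0]],
  ],
  jaw=1,
  squeeze=30,
)

```text
time_s: 1.0
position: [0.3885, -0.3014, 0.4046]
tcp_rot: [-0.0, 0.976, 0.216, -0.0]
wrist_force: [-0.6, -0.2, 0.7]
gripper_width: 0.0852
grasp_force: 0.0
```

Call:
play_rows(
  rows=[
    [[28,-14,0],[0,0,0]],
    [[28,-14,0],[0,0,0]],
    [[28,-14,0],[0,0,0]],
    [[28,-14,0],[0,0,0]],
    [[28,-14,10],[0,0,0]],
    [[28,-14,20],[0,0,0]],
    [[28,-14,20],[0,0,0]],
    [[0,0,0],[0,0,0]],
  ],
)

```text
time_s: 1.8
position: [0.5253, -0.1284, 0.3518]
tcp_rot: [-0.002, 0.976, 0.218, -0.002]
wrist_force: [-0.4, 0.2, -0.5]
gripper_width: 0.0854
grasp_force: 0.0
```

```bash
cat >> h.py <<'E'
def wsnap(cams,r):
    from scipy.spatial.transform import Rotation as Ro
    st=r.sense(); w=cams.snapshot("wrist"); w=dict(w)
    q=st["tcp_rot"]; M=np.eye(4); M[:3,:3]=Ro.from_quat([q[1],q[2],q[3],q[0]]).as_matrix(); M[:3,3]=st["position"]
    C=np.linalg.inv(M@np.array(w["hand_eye"])); w["R"]=C[:3,:3]; w["t"]=C[:3,3]; w["M"]=M; return st,w
E
python3 - <<'E'
from h import *
from workcell import cams,r
T=cams.snapshot("top")
st,w=wsnap(cams,r)
print(np.round(st["q"],3),st["position"])
for b in blobs(red(w["frame"]),100):
    x,y,ww,hh=cv2.boundingRect(b[2].astype(np.uint8)); print(b[:2],x,y,ww,hh,plane(w,b[0],.094))
cv2.imwrite("pics/w1.png",w["frame"][:,:,::-1])
E
```

```text
[-0.397  0.264 -0.104  1.206  0.     2.306] [ 0.52474547 -0.1295105   0.35317781]
(array([86.62047385, 27.53643272]), np.int32(2237)) 60 1 54 54 [0.58077959 0.03073773 0.094     ]
(array([261.61618411, 178.38975501]), np.int32(1347)) 242 157 39 44 [ 0.53980835 -0.10807542  0.094     ]
```

View pics/w1.png

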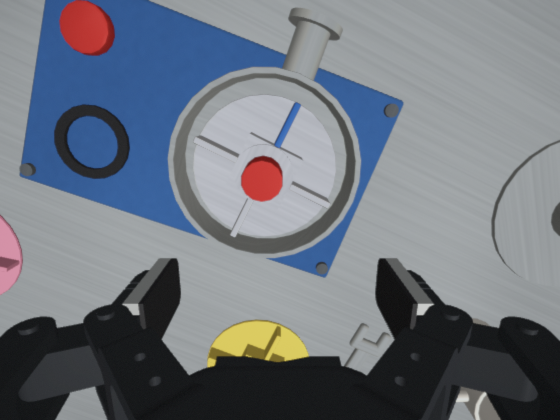

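The wrist image shows the silver rotor's knob at (262,178), which gives (0.540,-0.108). That agrees with the other views. I'll move over it and turn the wrist to leave room for counterclockwise turning.

Call:
play_rows(
  rows=[
    [[8,-4,10],[0,0,0]],
    [[8,-4,15],[0,0,0]],
    [[7,-4.5,15],[0,0,0]],
    [[0,0,10],[0,0,0.1]],
    [[0,0,10],[0,0,0.1]],
    [[0,0,5],[0,0,0.1]],
    [[0,0,0],[0,0,0.1]],
    [[0,0,0],[0,0,0]],
  ],
)

```text
time_s: 2.7
position: [0.5397, -0.1104, 0.2896]
tcp_rot: [0.0, 1.0, 0.016, 0.0]
wrist_force: [0.8, 0.4, 0.5]
gripper_width: 0.0856
grasp_force: 0.0
```

```bash
python3 - <<'E'
from h import *
from workcell import cams,r
st,w=wsnap(cams,r); st=r.sense()
print(np.round(st["q"],3),st["position"],st["tcp_rot"],st["wrist_force"],st["moment"])
for b in blobs(red(w["frame"]),100):
    print(b[:2],plane(w,b[0],.094))
    d=np.array([.540,-.1085,.090])-st["position"]; print("tool delta mm",1e3*w["M"][:3,:3].T@d-[0,0,154.7])
E
```

```text
[-0.354  0.318 -0.195  1.057 -0.     2.751] [ 0.5397726  -0.11039972  0.28978078] [1.12509701e-04 9.99831218e-01 1.83698434e-02 2.67473006e-04] [-0.23254967 -0.44379445  0.41757181] [-0.01814807 -0.00591856  0.00879115]
(array([ 26.71918819, 146.39889299]), np.int32(2710)) [0.58754386 0.01685504 0.094     ]
tool delta mm [ 0.22216031 -1.91893022 45.08060125]
(array([275.57342657, 240.63247863]), np.int32(2574)) [ 0.54139309 -0.10834167  0.094     ]
tool delta mm [ 0.22216031 -1.91893022 45.08060125]
```

Call:
play_rows(
  rows=[
    [[1,-2,10],[0,0,0]],
    [[0,0,10],[0,0,0]],
    [[0,0,10],[0,0,0]],
    [[0,0,10],[0,0,0]],
    [[0,0,5],[0,0,0]],
    [[0,0,0],[0,0,0]],
  ],
)

```text
time_s: 3.35
position: [0.5406, -0.1078, 0.2436]
tcp_rot: [-0.0, 1.0, 0.018, -0.001]
wrist_force: [1.2, 0.8, 0.8]
gripper_width: 0.0851
grasp_force: 0.0
```

Call:
play_rows(
  rows=[
    [[0,0,0],[0,0,0]],
    [[0,0,0],[0,0,0]],
    [[0,0,0],[0,0,0]],
    [[0,0,0],[0,0,0]],
    [[0,0,0],[0,0,0]],
    [[0,0,0],[0,0,0]],
    [[0,0,0],[0,0,0]],
    [[0,0,0],[0,0,0]],
  ],
  jaw=0,
  squeeze=30,
)

```text
time_s: 4.15
position: [0.5409, -0.108, 0.2449]
tcp_rot: [0.0, 1.0, 0.018, 0.0]
wrist_force: [0.1, -2.2, 3.8]
gripper_width: 0.0287
grasp_force: 31.5
```

Call:
play_rows(
  rows=[
    [[0,0,0.5],[0,0,0]],
    [[0,0,0],[0,0,0]],
    [[0,0,0],[0,0,0]],
  ],
)

```text
time_s: 4.45
position: [0.5409, -0.108, 0.2443]
tcp_rot: [0.0, 1.0, 0.018, 0.0]
wrist_force: [0.5, -2.4, 3.8]
gripper_width: 0.0289
grasp_force: 31.5
```

Call:
play_rows(
  rows=[
    [[0,0,0.5],[0,0,0]],
    [[0,0,0],[0,0,0]],
    [[0,0,0],[0,0,0]],
  ],
)

```text
time_s: 4.75
position: [0.5409, -0.108, 0.244]
tcp_rot: [0.0, 1.0, 0.018, 0.0]
wrist_force: [-0.1, -2.7, 6.1]
gripper_width: 0.0288
grasp_force: 31.8
```

Call:
play_rows(
  rows=[
    [[0,0.3,0.1],[0,0,-0.06]],
    [[0,0,0],[0,0,-0.06]],
    [[0,0,0],[0,0,-0.06]],
    [[0,0,0],[0,0,0]],
    [[0,0,0],[0,0,0]],
  ],
)

```text
time_s: 5.25
position: [0.5407, -0.1079, 0.244]
tcp_rot: [-0.0, 0.994, 0.108, 0.0]
wrist_force: [-1.4, -0.6, 8.9]
gripper_width: 0.0293
grasp_force: 31.9
```

```bash
python3 -c "
from workcell import r
s=r.sense();print(s['position'],s['wrist_force'],s['moment'],s['q'])"
```

```text
[ 0.54073867 -0.10789414  0.24401057] [-1.39747459 -0.61737779  8.87925923] [ 0.05944734  0.22027465 -0.02621514] [-3.49285761e-01  3.56562957e-01 -2.65734818e-01  9.48209301e-01
  6.26946403e-04  2.57610077e+00]
```

Call:
play_rows(
  rows=[
    [[0,0,-0.1],[0,0,-0.06]],
    [[0,0,0],[0,0,-0.06]],
    [[0,0,0],[0,0,-0.06]],
    [[0,0,0],[0,0,0]],
    [[0,0,0],[0,0,0]],
  ],
)

```text
time_s: 5.75
position: [0.5408, -0.1078, 0.244]
tcp_rot: [-0.0, 0.98, 0.197, 0.0]
wrist_force: [-1.2, -0.2, 7.5]
gripper_width: 0.0289
grasp_force: 31.8
```

Call:
play_rows(
  rows=[
    [[0,0,0],[0,0,-0.06]],
    [[0,0,0],[0,0,-0.06]],
    [[0,0,0],[0,0,-0.06]],
    [[0,0,0],[0,0,0]],
    [[0,0,0],[0,0,0]],
  ],
)

```text
time_s: 6.25
position: [0.5406, -0.1077, 0.244]
tcp_rot: [-0.001, 0.959, 0.284, 0.0]
wrist_force: [-0.5, 0.5, 8.2]
gripper_width: 0.029
grasp_force: 31.9
```

Call:
play_rows(
  rows=[
    [[0,0,0],[0,0,-0.06]],
    [[0,0,0],[0,0,-0.06]],
    [[0,0,0],[0,0,-0.06]],
    [[0,0,0],[0,0,0]],
    [[0,0,0],[0,0,0]],
  ],
)

```text
time_s: 6.75
position: [0.5404, -0.1076, 0.2439]
tcp_rot: [-0.001, 0.929, 0.369, 0.0]
wrist_force: [-2.6, 2.0, 9.6]
gripper_width: 0.0289
grasp_force: 32.0
```

Call:
play_rows(
  rows=[
    [[-0.1,-0.3,-0.2],[0,0,-0.06]],
    [[0,0,0],[0,0,-0.06]],
    [[0,0,0],[0,0,-0.06]],
    [[0,0,0],[0,0,0]],
    [[0,0,0],[0,0,0]],
  ],
)

```text
time_s: 7.25
position: [0.5403, -0.1076, 0.244]
tcp_rot: [-0.001, 0.892, 0.451, 0.0]
wrist_force: [-1.4, 1.1, 6.3]
gripper_width: 0.0291
grasp_force: 31.7
```

Call:
play_rows(
  rows=[
    [[0,0,0.1],[0,0,-0.06]],
    [[0,0,0],[0,0,-0.06]],
    [[0,0,0],[0,0,-0.06]],
    [[0,0,0],[0,0,0]],
    [[0,0,0],[0,0,0]],
  ],
)

```text
time_s: 7.75
position: [0.5402, -0.1075, 0.2439]
tcp_rot: [-0.001, 0.848, 0.53, 0.0]
wrist_force: [-1.7, 1.3, 7.0]
gripper_width: 0.0289
grasp_force: 31.8
```

Call:
play_rows(
  rows=[
    [[0,0,0],[0,0,-0.06]],
    [[0,0,0],[0,0,-0.06]],
    [[0,0,0],[0,0,-0.06]],
    [[0,0,0],[0,0,0]],
    [[0,0,0],[0,0,0]],
  ],
)

```text
time_s: 8.25
position: [0.54, -0.1075, 0.2438]
tcp_rot: [-0.001, 0.797, 0.604, -0.0]
wrist_force: [-3.4, 2.0, 8.2]
gripper_width: 0.0289
grasp_force: 31.9
```

Call:
play_rows(
  rows=[
    [[0.1,-0.4,-0.1],[0,0,-0.06]],
    [[0,0,0],[0,0,-0.06]],
    [[0,0,0],[0,0,-0.06]],
    [[0,0,0],[0,0,0]],
    [[0,0,0],[0,0,0]],
  ],
)

```text
time_s: 8.75
position: [0.5399, -0.1075, 0.2437]
tcp_rot: [-0.001, 0.74, 0.672, -0.0]
wrist_force: [-1.2, 1.7, 3.5]
gripper_width: 0.0289
grasp_force: 31.5
```

Call:
play_rows(
  rows=[
    [[0,0,0.5],[0,0,0]],
    [[0,0,0],[0,0,0]],
    [[0,0,0],[0,0,0]],
  ],
)

```text
time_s: 9.05
position: [0.5399, -0.1076, 0.2431]
tcp_rot: [-0.0, 0.74, 0.673, -0.0]
wrist_force: [-2.3, 2.5, 2.1]
gripper_width: 0.0288
grasp_force: 31.4
```

It is slipping over the drive: z dropped and the force is low. I'll turn it a little further towards the middle of the fit and lower it.

Call:
play_rows(
  rows=[
    [[0,-0.2,0.5],[0,0,-0.05]],
    [[0,0,0.5],[0,0,-0.03]],
    [[0,0,0.5],[0,0,0]],
    [[0,0,0],[0,0,0]],
    [[0,0,0],[0,0,0]],
  ],
)

```text
time_s: 9.55
position: [0.5399, -0.1078, 0.2418]
tcp_rot: [-0.0, 0.713, 0.701, -0.0]
wrist_force: [-1.1, 1.5, 3.0]
gripper_width: 0.0295
grasp_force: 31.3
```

Call:
play_rows(
  rows=[
    [[0,0,0.7],[0,0,0]],
    [[0,0,0.7],[0,0,0]],
    [[0,0,0.7],[0,0,0]],
    [[0,0,0.7],[0,0,0]],
    [[0,0,0.7],[0,0,0]],
    [[0,0,0.7],[0,0,0]],
    [[0,0,0],[0,0,0]],
    [[0,0,0],[0,0,0]],
  ],
)

```text
time_s: 10.35
position: [0.5399, -0.1078, 0.2376]
tcp_rot: [-0.0, 0.712, 0.702, -0.0]
wrist_force: [-1.7, 1.6, 3.0]
gripper_width: 0.029
grasp_force: 31.4
```

Call:
play_rows(
  rows=[
    [[0,0,0.5],[0,0,0]],
    [[0,0,0.5],[0,0,0]],
    [[0,0,0.3],[0,0,0]],
    [[0,0,0.3],[0,0,0]],
    [[0,0,0],[0,0,0]],
    [[0,0,0],[0,0,0]],
  ],
)

```text
time_s: 10.95
position: [0.5399, -0.1078, 0.2363]
tcp_rot: [0.0, 0.712, 0.702, 0.0]
wrist_force: [-3.1, 1.2, 6.0]
gripper_width: 0.0292
grasp_force: 31.7
```

Call:
play_rows(
  rows=[
    [[0,0,0.3],[0,0,0]],
    [[0,0,0],[0,0,0]],
    [[0,0,0],[0,0,0]],
  ],
)

```text
time_s: 11.25
position: [0.5399, -0.1078, 0.2362]
tcp_rot: [0.0, 0.712, 0.702, 0.0]
wrist_force: [-3.5, 1.9, 8.7]
gripper_width: 0.0288
grasp_force: 31.9
```

Fully home: it bottomed 8 mm below the drive contact height. I'll relax the press and start turning.

Call:
play_rows(
  rows=[
    [[0.2,-0.3,-0.6],[0,0,0]],
    [[0,0,0],[0,0,-0.05]],
    [[0,0,0],[0,0,-0.1]],
    [[0,0,0],[0,0,-0.1]],
    [[0,0,0],[0,0,-0.1]],
    [[0,0,0],[0,0,-0.1]],
    [[0,0,0],[0,0,-0.1]],
    [[0,0,0],[0,0,0]],
  ],
)

```text
time_s: 12.05
position: [0.5395, -0.1076, 0.2362]
tcp_rot: [-0.0, 0.494, 0.869, -0.0]
wrist_force: [-2.4, 1.1, 3.6]
gripper_width: 0.0288
grasp_force: 31.5
```

```bash
python3 -c "
from workcell import r
s=r.sense();print(s['position'],s['wrist_force'],s['moment'],s['q'])"
```

```text
[ 0.53945564 -0.10757509  0.236248  ] [-2.44707844  1.09239735  3.56838461] [0.12714732 0.77248268 0.03469445] [-3.49342040e-01  3.62067388e-01 -2.79800798e-01  9.29504232e-01
 -2.69191299e-04  6.85073139e-01]
```

Call:
play_rows(
  rows=[
    [[0.2,-0.2,0],[0,0,-0.12]],
    [[0,0,0],[0,0,-0.12]],
    [[0,0,0],[0,0,-0.12]],
    [[0,0,0],[0,0,-0.12]],
    [[0,0,0],[0,0,-0.12]],
    [[0,0,0],[0,0,-0.12]],
    [[0,0,0],[0,0,-0.12]],
    [[0,0,0],[0,0,-0.12]],
  ],
)

```text
time_s: 12.85
position: [0.5387, -0.1079, 0.2363]
tcp_rot: [-0.001, 0.037, 0.999, -0.001]
wrist_force: [-7.0, -2.7, 6.6]
gripper_width: 0.029
grasp_force: 31.7
```

```bash
python3 -c "
from workcell import r
s=r.sense();print(s['position'],s['wrist_force'],s['moment'],s['q'])"
```

```text
[ 0.53873812 -0.10790804  0.23628386] [-7.00506264 -2.6560741   6.62972876] [-0.71616367  1.57569237 -0.10100018] [-0.34997583  0.36138338 -0.28079979  0.92995393 -0.00203521 -0.27500999]
```

Call:
play_rows(
  rows=[
    [[0.6,-0.3,-0.1],[0,0,0]],
    [[0,0,0],[0,0,-0.08]],
    [[0,0,0],[0,0,-0.08]],
    [[0,0,0],[0,0,-0.08]],
    [[0,0,0],[0,0,-0.08]],
    [[0,0,0],[0,0,-0.08]],
    [[0,0,0],[0,0,-0.08]],
    [[0,0,0],[0,0,-0.08]],
  ],
)

```text
time_s: 13.65
position: [0.5386, -0.1084, 0.2363]
tcp_rot: [-0.001, -0.239, 0.971, -0.001]
wrist_force: [-5.1, -4.8, 3.1]
gripper_width: 0.0288
grasp_force: 31.4
```

```bash
python3 -c "
from workcell import r
s=r.sense();print(s['position'],s['wrist_force'],s['moment'],s['q'])"
```

```text
[ 0.53857319 -0.10844768  0.23632587] [-5.14883558 -4.78213826  3.1489057 ] [-1.02628034  0.93547916 -0.09348062] [-0.35096457  0.36086742 -0.28150711  0.92855152 -0.00225387 -0.83406478]
```

Call:
play_rows(
  rows=[
    [[0.4,-0.3,0],[0,0,-0.05]],
    [[0,-0.1,0],[0,0,-0.1]],
    [[0,-0.1,0],[0,0,-0.1]],
    [[0,-0.1,0],[0,0,-0.1]],
    [[0,-0.1,0],[0,0,-0.1]],
    [[0,-0.1,0],[0,0,-0.1]],
    [[0,-0.1,0],[0,0,-0.1]],
    [[0,-0.1,0],[0,0,-0.1]],
  ],
)

```text
time_s: 14.45
position: [0.5389, -0.1093, 0.2364]
tcp_rot: [-0.001, -0.579, 0.816, -0.001]
wrist_force: [-4.5, -4.1, 3.9]
gripper_width: 0.0288
grasp_force: 31.5
```

```bash
python3 -c "
from workcell import r
s=r.sense();print(s['position'],s['wrist_force'],s['moment'],s['q'])"
```

```text
[ 0.53885031 -0.1093281   0.23635384] [-4.50282398 -4.1026378   3.92649377] [-0.86306396  0.9681675  -0.09887427] [-0.3523532   0.36151234 -0.28038325  0.92906568 -0.00206188 -1.58627436]
```

Call:
play_rows(
  rows=[
    [[0.5,0.2,0],[0,0,-0.05]],
    [[0,-0.1,0],[0,0,-0.1]],
    [[0,-0.1,0],[0,0,-0.1]],
    [[0,-0.1,0],[0,0,-0.1]],
    [[0,-0.1,0],[0,0,-0.1]],
    [[0,-0.1,0],[0,0,-0.1]],
    [[0,-0.1,0],[0,0,-0.1]],
    [[0,-0.1,0],[0,0,-0.1]],
  ],
)

```text
time_s: 15.25
position: [0.5398, -0.1099, 0.2364]
tcp_rot: [0.001, 0.837, -0.547, 0.001]
wrist_force: [-0.5, -4.4, 0.2]
gripper_width: 0.0288
grasp_force: 31.2
```

```bash
python3 -c "
from workcell import r
s=r.sense();print(s['position'],s['wrist_force'],s['moment'],s['q'])"
```

```text
[ 0.53978589 -0.10988707  0.23640993] [-0.47034961 -4.40316326  0.23312184] [-0.95511252  0.15157919 -0.09370491] [-3.52793450e-01  3.62450720e-01 -2.78702070e-01  9.28192897e-01
 -1.74880139e-03 -2.33679438e+00]
```

Call:
play_rows(
  rows=[
    [[0.4,0.1,0.3],[0,0,-0.05]],
    [[0,-0.1,0],[0,0,-0.1]],
    [[0,-0.1,0],[0,0,-0.1]],
    [[0,-0.1,0],[0,0,-0.1]],
    [[0,-0.1,0],[0,0,-0.1]],
    [[0,-0.1,0],[0,0,-0.1]],
    [[0,-0.1,0],[0,0,-0.1]],
    [[0,0,0],[0,0,0]],
  ],
)

```text
time_s: 16.05
position: [0.5404, -0.1096, 0.2363]
tcp_rot: [0.0, 0.968, -0.252, 0.001]
wrist_force: [-0.2, -2.6, 2.4]
gripper_width: 0.0292
grasp_force: 31.3
```

```bash
python3 -c "
from workcell import r
s=r.sense();print(s['position'],s['wrist_force'],s['moment'],s['q'])"
```

```text
[ 0.54041629 -0.10956317  0.23633756] [-0.23944889 -2.64347312  2.36294793] [-0.5606715  -0.16824217  0.07474278] [-3.52083225e-01  3.63208324e-01 -2.77692579e-01  9.28127649e-01
 -6.38485160e-04 -2.98455578e+00]
```

Call:
play_rows(
  rows=[
    [[0,0,0],[0,0,0]],
    [[0,0,0],[0,0,0]],
    [[0,0,0],[0,0,0]],
    [[0,0,0],[0,0,0]],
    [[0,0,0],[0,0,0]],
    [[-1,-0.4,0],[0,0,0]],
    [[0,0,0],[0,0,0.1]],
    [[0,0,0],[0,0,0.1]],
  ],
  jaw=0.8,
)

```text
time_s: 16.85
position: [0.5392, -0.1082, 0.2362]
tcp_rot: [-0.0, 0.937, -0.348, -0.0]
wrist_force: [0.1, -0.1, 0.2]
gripper_width: 0.0684
grasp_force: 0.0
```

Call:
play_rows(
  rows=[
    [[0,0,0],[0,0,0.14]],
    [[0,0,0],[0,0,0.14]],
    [[0,0,0],[0,0,0.14]],
    [[0,0,0],[0,0,0.14]],
    [[0,0,0],[0,0,0.14]],
    [[0,0,0],[0,0,0.14]],
    [[0,0,0],[0,0,0.14]],
    [[0,0,0],[0,0,0.14]],
  ],
)

```text
time_s: 17.65
position: [0.5392, -0.1082, 0.2362]
tcp_rot: [0.0, -0.608, 0.794, 0.0]
wrist_force: [0.1, 0.7, 0.3]
gripper_width: 0.0681
grasp_force: 0.0
```

Call:
play_rows(
  rows=[
    [[0,0,0],[0,0,0.14]],
    [[0,0,0],[0,0,0.14]],
    [[0,0,0],[0,0,0.14]],
    [[0,0,0],[0,0,0.14]],
    [[0,0,0],[0,0,0.14]],
    [[0,0,0],[0,0,0.14]],
    [[0,0,0],[0,0,0.14]],
    [[0,0,0],[0,0,0.14]],
  ],
)

```text
time_s: 18.45
position: [0.5392, -0.1082, 0.2362]
tcp_rot: [-0.0, -0.094, 0.996, 0.0]
wrist_force: [-0.2, -0.1, -0.5]
gripper_width: 0.0687
grasp_force: 0.0
```

Call:
play_rows(
  rows=[
    [[0,0,0],[0,0,0.14]],
    [[0,0,0],[0,0,0.14]],
    [[0,0,0],[0,0,0.14]],
    [[0,0,0],[0,0,0.14]],
    [[0,0,0],[0,0,0.14]],
    [[0,0,0],[0,0,0.14]],
    [[0,0,0],[0,0,0.14]],
    [[0,0,0],[0,0,0.14]],
  ],
)

```text
time_s: 19.25
position: [0.5392, -0.1082, 0.2362]
tcp_rot: [-0.0, 0.449, 0.893, 0.0]
wrist_force: [-0.7, -0.0, 0.7]
gripper_width: 0.0682
grasp_force: 0.0
```

```bash
python3 - <<'E'
from h import *
from workcell import cams,r
st,w=wsnap(cams,r)
print(st['position'],st['wrist_force'],st['moment'],st['q'],st['tcp_rot'],st['gripper_width'])
cv2.imwrite("pics/w2.png",w["frame"][:,:,::-1])
E
```

```text
[ 0.53915065 -0.10816921  0.23617706] [-0.66679648 -0.03479566  0.65535142] [-0.01681971  0.00794347 -0.02687582] [-3.50626606e-01  3.61677123e-01 -2.80641535e-01  9.28518077e-01
  2.43483468e-05  5.81138255e-01] [-2.14699896e-05  4.49211363e-01  8.93425515e-01  9.76992656e-06] 0.06821788189533844
```

View pics/w2.png

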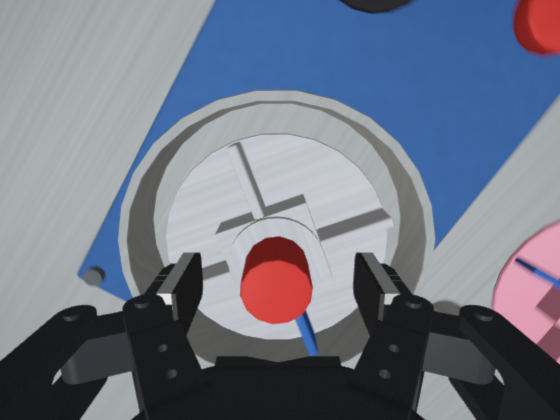

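The rotor is down in the bowl and the knob at (276,283) is centred between the open pads. I'll regrip and keep turning the same way.

Call:
play_rows(
  rows=[
    [[-0.7,0.1,0],[0,0,0]],
    [[0,0,0],[0,0,0]],
    [[0,0,0],[0,0,0]],
    [[0,0,0],[0,0,0]],
    [[0,0,0],[0,0,0]],
    [[0,0,0],[0,0,0]],
    [[0,0,0],[0,0,0]],
    [[0,0,0],[0,0,0]],
  ],
  jaw=0,
)

```text
time_s: 20.1
position: [0.5396, -0.1088, 0.2363]
tcp_rot: [-0.0, 0.447, 0.895, -0.0]
wrist_force: [-4.7, -3.5, 5.3]
gripper_width: 0.0288
grasp_force: 29.7
```

Call:
play_rows(
  rows=[
    [[0,0,0],[0,0,-0.05]],
    [[0,0,0],[0,0,-0.1]],
    [[0,0,0],[0,0,-0.1]],
    [[0,0,0],[0,0,-0.1]],
    [[0,0,0],[0,0,-0.1]],
    [[0,0,0],[0,0,-0.1]],
    [[0,0,0],[0,0,-0.1]],
    [[0,0,0],[0,0,-0.1]],
  ],
)

```text
time_s: 20.9
position: [0.5396, -0.1088, 0.2363]
tcp_rot: [-0.0, 0.086, 0.996, -0.0]
wrist_force: [-4.7, -2.3, 5.6]
gripper_width: 0.0289
grasp_force: 29.7
```

Call:
play_rows(
  rows=[
    [[0.3,-0.3,-0.2],[0,0,-0.1]],
    [[0,0,0],[0,0,-0.12]],
    [[0,0,0],[0,0,-0.12]],
    [[0,0,0],[0,0,-0.12]],
    [[0,0,0],[0,0,-0.12]],
    [[0,0,0],[0,0,-0.12]],
    [[0,0,0],[0,0,-0.12]],
    [[0,0,0],[0,0,-0.12]],
  ],
)

```text
time_s: 21.7
position: [0.5393, -0.109, 0.2363]
tcp_rot: [-0.0, -0.375, 0.927, 0.0]
wrist_force: [-2.5, -1.9, 3.3]
gripper_width: 0.0289
grasp_force: 29.7
```

Call:
play_rows(
  rows=[
    [[0,0,0],[0,0,-0.12]],
    [[0,0,0],[0,0,-0.12]],
    [[0,0,0],[0,0,-0.12]],
    [[0,0,0],[0,0,-0.12]],
    [[0,0,0],[0,0,-0.12]],
    [[0,0,0],[0,0,-0.12]],
    [[0,0,0],[0,0,-0.12]],
    [[0,0,0],[0,0,-0.12]],
  ],
)

```text
time_s: 22.5
position: [0.5392, -0.1091, 0.2363]
tcp_rot: [0.0, 0.761, -0.649, -0.0]
wrist_force: [-3.9, -3.1, 3.9]
gripper_width: 0.0292
grasp_force: 29.7
```

```bash
python3 -c "
from workcell import r
s=r.sense();print(s['position'],s['wrist_force'],s['moment'],s['q'])"
```

```text
[ 0.53923469 -0.10909532  0.23630598] [-3.86392719 -3.13445752  3.92164819] [-0.64451156  0.89974508 -0.06333142] [-3.52065726e-01  3.62082520e-01 -2.79604174e-01  9.29507328e-01
 -4.55855546e-04 -2.08106231e+00]
```

Call:
play_rows(
  rows=[
    [[0,0,0],[0,0,-0.12]],
    [[0,0,0],[0,0,-0.12]],
    [[0,0,0],[0,0,-0.12]],
    [[0,0,0],[0,0,-0.12]],
    [[0,0,0],[0,0,-0.12]],
    [[0,0,0],[0,0,-0.12]],
    [[0,0,0.2],[0,0,-0.08]],
    [[0,0,0],[0,0,0]],
  ],
)

```text
time_s: 23.3
position: [0.5394, -0.1092, 0.2363]
tcp_rot: [0.0, 0.953, -0.303, 0.0]
wrist_force: [-3.1, -3.8, 5.2]
gripper_width: 0.0288
grasp_force: 29.8
```

Call:
play_rows(
  rows=[
    [[0,0,0],[0,0,0]],
    [[0,0,0],[0,0,0]],
    [[0,0,0],[0,0,0]],
    [[0,0,0],[0,0,0]],
    [[0,0,0],[0,0,0]],
    [[0,0,0],[0,0,0]],
    [[0,0,0],[0,0,0]],
    [[0,0,-5],[0,0,0]],
  ],
  jaw=1,
)

```text
time_s: 24.1
position: [0.5392, -0.1089, 0.2409]
tcp_rot: [-0.0, 0.953, -0.304, -0.001]
wrist_force: [-0.0, 0.2, -0.3]
gripper_width: 0.0855
grasp_force: 0.0
```

Call:
play_rows(
  rows=[
    [[0,0,-10],[0,0,0]],
    [[0,0,-15],[0,0,0]],
    [[0,0,-20],[0,0,0]],
    [[0,0,-25],[0,0,0]],
    [[0,0,-25],[0,0,0]],
    [[0,0,-25],[0,0,0]],
    [[0,0,-20],[0,0,0]],
    [[0,0,0],[0,0,0]],
  ],
)

```text
time_s: 24.9
position: [0.5395, -0.109, 0.3849]
tcp_rot: [0.0, 0.953, -0.304, 0.003]
wrist_force: [1.2, 0.3, -0.0]
gripper_width: 0.0856
grasp_force: 0.0
```

```bash
python3 - <<'E'
from h import *
from workcell import cams,r
st,w=wsnap(cams,r)
print(st['time_s'],st['position'],st['wrist_force'],st['gripper_width'])
for b in blobs(red(w["frame"]),300): print(b[:2],plane(w,b[0],.085))
for z in (.036,): pass
cv2.imwrite("pics/w3.png",w["frame"][:,:,::-1])
E
```

```text
24.9 [ 0.53953624 -0.10902747  0.38490018] [ 1.18426389  0.30361162 -0.03470532] 0.08558675706935703
(array([68.80269058, 61.29521674]), np.int32(1338)) [ 0.71786567 -0.04031043  0.085     ]
(array([278.63979058, 195.83141361]), np.int32(955)) [ 0.54003629 -0.10921818  0.085     ]
(array([122.9190969 , 246.81937912]), np.int32(1063)) [0.58165809 0.02971504 0.085     ]
(array([466.56321839, 300.61047254]), np.int32(783)) [ 0.35796397 -0.19317029  0.085     ]
```

View pics/w3.png

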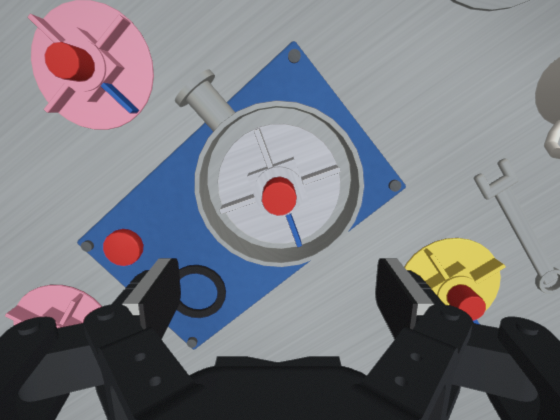

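The rotor sits in the bowl with its knob at (279,196), on the axis, and nothing else has been moved. Its blue vane kept the same angle to the gripper, so there was no slip and the rotor turned about 440° while seated.

```bash
python3 -c "
from workcell import workorder
print(workorder.hand_in())"
```

```text
the job is handed in; nothing more can be done
None
```

The rotor is fully home on the square drive (readings while pressing stayed under 10 N), was turned about 440° counterclockwise with the spindle, and was left seated and at rest with the gripper clear; the job was handed in at about 25 s, and no verdict came back.

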